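Roll the muffin box shut

ROBOT

A 7-joint arm with a two-finger parallel gripper is mounted at the origin on the work surface. World frame = base frame: x ahead of the robot, y to its left, z up, the work surface at z = 0. Lengths are in m, angles in rad, forces in N, time in s.
With the tool pointing down it reaches from about 0.425 to 0.875 m from the base axis. Payload 4.7 kg.
Tool frame: the origin (TCP) lies between the finger pads; the fingertips stand 11 mm ahead of it and the grasp point (between the pads) lies 8 mm behind it; z points along the fingers, y is the line along which they close (so a half turn about z gives the same grasp; the last joint's range is limited). The gripper opens to 87 mm and grips with 3 to 60 N. Pads are 19 mm wide; open, the fingers measure 117 mm over their backs; the gripper's body (75 mm by 190 mm) begins 51 mm behind the grasp point.
Start: joints at [1.266, 0.321, -0.07, 1.45, 0.023, 1.371, -0.057], TCP at [0.204, -0.617, 0.234] pointing down, gripper open.
Joint ranges: [-2.86, 2.86], [-0.3, 2.09], [-1.38, 1.24], [0.06, 2.45], [-1.56, 4.7], [0.09, 2.05], [-2.69, 2.69]. Speed limits (rad/s): [2.57, 2.57, 3.14, 3.14, 3.14, 3.14, 3.14].

INTERFACE

Orientations are given as a rotation vector (axis times angle).
In Python, from bench import ctrl gives the robot as it stands. The module is installed in compiled form; this text tells all that it offers.
- The arm moves only by the shell command python3 -m inch 'ROWS' [FORCE]. ROWS is JSON, a list of rows, each an object with "slide": the shift along the tool's x, y, z scaled (see below), a list of three; "angular": the turn, a rotation vector about the tool's x, y, z scaled (see below), a list of three; "claw": the opening, from -1 (shut) to 1 (fully open). In form: [{"slide": [tx, ty, tz], "angular": [rx, ry, rz], "claw": claw}, ...]. A call has 1 to 10 rows; each row is the pose to reach, as a shift and turn from the pose commanded when the call began, along the tool's axes at that moment; what a row does not reach only later rows make up. The controller multiplies each number of a shift by 0.25 m and each number of a turn by 30 degrees. A row lasts 1/10 s, in which the tool goes at most 50 mm and 8.59 degrees, less where a joint would pass 70% of its speed; a pose out of reach is approached as far as the arm can. A call with a number of a shift or a turn outside -1 to 1 is refused whole. A call with a gripper value outside its range is refused whole. The fingers move at their own pace and stop on an object; FORCE is the grip in N (left out, the last holds). Time passes only in rows, so rows that repeat a pose let the fingers close. It gives the time, the measured TCP pose, the force, the opening and the grip force at its end, in the units of the state.
- ctrl.get_state(): the state, without advancing time (a new reading comes with each control period).
- ctrl.get_image(name): name is "side" or "top"; returns a dict with "color" (420x560x3 uint8, red, green, blue), "depth" (420x560 float32, m along the optical axis (not along the pixel's ray), 0 where there is no reading), "camera_matrix" (3x3 intrinsics, pixels), "extrinsics" (4x4, takes a point from camera to world coordinates). Camera axes: x right, y up, looking along -z (the intrinsics and any distortion apply to the point x, -y, -z); pixel columns grow to the right and rows downward; lengths in m; the calibration is good to about 2 mm. A picture is of the moment at which its call begins.
- ctrl.close_job(): hands the job in; it is judged then, once.
Trained networks look in the newest picture that a camera, given by its name, has taken for a name from the list of things; names that differ only in an ending like _2 or _b are one class to them, and where a whole thing is asked for, a point or a joint stands for the part that bears it (a point fixed in the world has none). Each returns a list of dicts, best first, with "confidence" (0 to 1); they miss things now and then, are a little off and sometimes report something else, mostly with a low value. They report only what shows in the picture. A call takes as long as a camera call.
- ctrl.find_in(query, camera): "bbox" ([centre column, centre row, width, height] in pixels, round what is visible of it).
- ctrl.outline_of(query, camera): "mask" (420x560 bool, what is visible of it) and "bbox" ([centre column, centre row, width, height] in pixels, round what is visible of it).
The state is a dict: "time": time; "joint_positions": joint angles; "qd": joint speeds; "joint_torque": joint torques, N m; "position": TCP position; "tool_rot": TCP orientation; "ft_force": force on the tool from outside, world axes, zero at the start; "torque": the same for the moment, N m; "grip_width": opening from 0.0 (shut) to 1.0 (fully open); "grip_force": force on a finger pad.
Only numpy, scipy, OpenCV 4.12 (cv2) and the standard library are available. Lean on these libraries where they do the work, as an engineer would, in place of code of your own. Each camera call takes 0.05 s, during which the arm holds its last target. There are 200 camera calls.

TASK

Close the roll-top muffin box: with the fingers, push the lid's sprung steel bar from behind, over the curved top, until the lid is fully shut. From the moment the lid starts to move until it is nearly shut, push without a break and steadily, between 2.5 and 7.5 N, so that the bar's red pointers stay over the green marks all the way; do not slam it. Then let go, with the lid shut and everything else left where it stands.

Things in the scene. Friction and masses are not known exactly. Their poses are not given: they have to be found in the camera images.
- muffin_box: Bamboo roll-top muffin box fixed to the counter: 280 mm along its own x, 330 along its own y, about 210 high, standing on a dark plinth of varying height (5 to 55 mm). Origin: centre of the box underside (plinth top), z up. Its mouth is on its +y side. The lid turns about a level axis parallel to its x and closes by rolling over the top from -y to +y. Nothing stands above the lid.
- lid_axis (a point): Point on the lid's turning axis, midway along the box, 50 mm above the box's origin. The lid's outer face is at radius 167 mm from this axis; a flat dark rail on the lid just behind and under the bar reaches 176 mm. The bar's centre line is at radius 200 mm.
- lid (a joint): Lid angle: 0 open (on its stop), 1.12 nearly shut, 1.30 rad shut, growing towards box +y. Nominal 0.95 kg (hidden, varies by up to a third), centre of mass at radius 168 mm, 0.04 rad behind the bar's angle: gravity holds it back while the bar is on the -y side of the top, then pulls it ahead. Viscous damper 4 N m s/rad, next to no dry friction: left alone it creeps open or runs shut.
- push_bar (a joint): How far the sprung bar is pushed in relative to the lid, about the same axis: 0 out, growing to +y, stop at 0.22 rad. Spring 10 N m/rad, preload 0.2 N m: push along the curve = 50 N/rad x (value + 0.02), so 0.03 = 2.5 N, 0.08 = 5 N, 0.13 = 7.5 N. Pointers are over the green marks from 0.03 to 0.13. If the hand stops, the push fades in about half a second as the lid moves on.
- bar_mid (a point): Middle of the steel bar, 18 mm thick and 200 mm long, parallel to the box's x, radius 200 mm from lid_axis. Its angle from vertical about the axis, positive to box +y, is -0.50 + lid + push_bar. Only thin stalks, springs near its ends and red end pointers join it to the lid; its middle is free, with 15 to 24 mm of air under it. Push from its -y side, fingertips up to 15 mm below its centre.
- green_mark (a point): Middle of the green mark on the lid under the pointer at the bar's +x end (another at the other end): 20 mm long along the curve, 20 mm wide, radius 180 mm, at 0.08 rad ahead of the untouched bar. It turns with the lid.
- muffin0: A loose muffin in a red cup, 72 mm across, 59 mm high, on the bamboo board to the left; to be left alone. Origin: centre of its underside.
- muffin1: A loose muffin in a red cup, 72 mm across, 59 mm high, on the bamboo board to the left; to be left alone. Origin: centre of its underside.
- jam_jar: A loose closed jam jar, 72 mm across, 100 mm high, right side; to be left alone.
- mug: A loose white mug, 82 mm across, 90 mm high, right side; to be left alone.

How it is judged:
On the way, in this order (a step that is already met when the one before it is completed fails the run):
1. the bar is pushed in, pointers over the green marks, with the lid still almost fully open (value of joint push_bar between 0.03 and 0.13 rad and value of joint lid below 0.2 rad), for 0.2 s.
2. the lid is rolled along with the pointers kept over the green marks for a second and more (value of joint push_bar between 0.03 and 0.13 rad and value of joint lid between 0.06 and 1.08 rad), for 1 s.
3. the lid comes nearly shut with the pointers still over the green marks (value of joint push_bar between 0.03 and 0.13 rad and value of joint lid above 1.06 rad), for 0.03 s.
4. the lid is fully shut and the bar has been let go (value of joint lid above 1.26 rad and value of joint push_bar below 0.02 rad), for 0.2 s.
At the end, for the whole second after the job is handed in: The lid is within 0.04 rad of its closed stop and at rest, the bar is released (within 0.02 rad of fully out), the robot does not touch the box, and the two nearer muffins, jar and mug are within 30 mm of where they stood (all of step 4 and velocity of joint lid below 0.05 rad/s and contact force between the arm and muffin_box below 0.2 N and distance of each of muffin0, muffin1, jam_jar, mug from where it was at the start of the episode below 0.03 m).
It fails at once if on the way (lid between 0.06 and 1.08 rad) the push falls below 2.5 N (bar below 0.03 rad) (value of joint lid between 0.06 and 1.08 rad and value of joint push_bar below 0.03 rad).
It fails at once if before the lid is nearly shut (1.08 rad) the push exceeds 7.5 N (bar above 0.13 rad) (value of joint lid below 1.08 rad and value of joint push_bar above 0.13 rad).
It fails at once if the lid is slammed (faster than 0.75 rad/s) (velocity of joint lid above 0.75 rad/s).
It fails at once if the box is hit or pressed with more than 25 N (contact force between the arm and muffin_box above 25 N).
It fails at once if a bystander is pushed away (distance of any of muffin0, muffin1, jam_jar, mug from where it was at the start of the episode above 0.05 m).
It also fails if it takes over 45 s, if anything falls off the work surface, if the arm or the gripper's body presses on something with over 40 N, if the wrist force passes 120 N, or if a joint passes its speed limit or range.

## Working session

There is one attempt and no reset: what is moved stays moved. The work goes in short steps, Python scripts to look and compute and a shell command to move; the robot and the scene stay as the last step left them, time stands still between calls to the robot, and variables do not carry over. Pictures are saved under pics/ and viewed, at most 10 in all, crops included, and the job is handed in when it is done.

```bash
mkdir -p pics
cat > h.py <<'E'
import numpy as np, cv2
from bench import ctrl
def pts(im,mask=None):
    d=im["depth"];K=np.array(im["camera_matrix"]);T=np.array(im["extrinsics"])
    v,u=np.nonzero((d>0) if mask is None else (mask&(d>0)))
    z=d[v,u];x=(u-K[0,2])/K[0,0]*z;y=(v-K[1,2])/K[1,1]*z
    return (T@np.c_[x,-y,-z,np.ones_like(z)].T).T[:,:3],u,v
E
python3 - <<'E'
from h import *
s=ctrl.get_state();print({k:np.round(s[k],3) for k in s})
for n in("side","top"):
    im=ctrl.get_image(n);cv2.imwrite(f"pics/{n}0.png",im["color"][:,:,::-1])
    print(n,np.round(im["extrinsics"],3).tolist(),np.round(im["camera_matrix"],1).tolist())
    np.savez(f"{n}0.npz",**im)
    for q in("muffin_box","push_bar","bar_mid","green_mark","lid","jam_jar","mug","muffin0"):
        for r in ctrl.outline_of(q,n)[:2]:
            p=pts(im,r["mask"])[0]
            print(q,round(r["confidence"],2),np.round(r["bbox"]),np.round(np.median(p,0),3) if len(p) else None, np.round(np.percentile(p,[2,98],axis=0),3).tolist() if len(p) else None)
E
```

```text
{'time': np.float64(0.0), 'joint_positions': array([ 1.266,  0.322, -0.07 ,  1.452,  0.023,  1.371, -0.057]), 'qd': array([ 0.001,  0.001,  0.   , -0.001,  0.   ,  0.   ,  0.   ]), 'joint_torque': array([-1.0000e-03, -4.9129e+01, -4.0400e-01, -3.1252e+01, -6.4000e-02,
        4.4000e-02,  0.0000e+00]), 'position': array([ 0.204, -0.617,  0.232]), 'tool_rot': array([-3.10e+00, -4.98e-01,  1.00e-03]), 'ft_force': array([ 0.347, -0.517, -0.25 ]), 'torque': array([0.002, 0.021, 0.002]), 'grip_force': np.float64(0.0), 'grip_width': np.float64(0.999)}
side [[0.956, -0.256, 0.142, 0.778], [0.292, 0.844, -0.449, -0.62], [-0.005, 0.471, 0.882, 1.47], [0.0, 0.0, 0.0, 1.0]] [[452.2, 0.0, 277.2], [0.0, 452.2, 206.8], [0.0, 0.0, 1.0]]
muffin_box 0.77 [262. 240. 108. 114.] [ 0.553 -0.118  0.218] [[0.41, -0.195, 0.035], [0.685, 0.041, 0.254]]
push_bar 0.63 [255. 243.  64.  20.] [ 0.55  -0.133  0.252] [[0.448, -0.142, 0.242], [0.652, -0.121, 0.257]]
push_bar 0.63 [201. 356.  38.  28.] [ 0.465 -0.457  0.026] [[0.43, -0.501, -0.001], [0.51, -0.414, 0.093]]
bar_mid 0.91 [255. 243.  69.  24.] [ 0.55  -0
[... 1211 characters left out ...]
.  86.] [ 0.539 -0.128  0.25 ] [[0.432, -0.142, 0.216], [0.658, -0.113, 0.258]]
green_mark 0.93 [320. 209.  74.  92.] [ 0.538 -0.061  0.231] [[0.423, -0.159, 0.179], [0.659, 0.029, 0.255]]
lid 0.91 [319. 207.  73.  86.] [ 0.537 -0.061  0.231] [[0.422, -0.161, 0.175], [0.659, 0.03, 0.255]]
jam_jar 0.61 [443. 214.  32.  28.] [ 0.551 -0.437  0.095] [[0.521, -0.474, 0.019], [0.584, -0.413, 0.105]]
mug 0.64 [446. 243.  36.  29.] [ 0.47  -0.468  0.035] [[0.426, -0.5, -0.002], [0.506, -0.41, 0.091]]
muffin0 0.79 [121. 250.  23.  23.] [0.426 0.525 0.072] [[0.397, 0.497, 0.054], [0.457, 0.56, 0.083]]
muffin0 0.62 [126. 208.  24.  25.] [0.563 0.525 0.072] [[0.535, 0.498, 0.055], [0.595, 0.557, 0.084]]
```

Run:
```python
from h import *
for n in("side","top"):
    im=dict(np.load(f"{n}0.npz"))
    ctrl.get_image(n)
    r=ctrl.outline_of("bar_mid",n)[0]; p,u,v=pts(im,r["mask"])
    rl=ctrl.outline_of("lid",n)[0]; pl,ul,vl=pts(im,rl["mask"])
    # bar: bright high points
    q=p[p[:,2]>0.24]; c=q.mean(0); w=np.linalg.svd(q-c)[2][0]; w*=np.sign(w[0])
    print(n,"bar dir",np.round(w,3),"c",np.round(c,4),"ext",np.round(np.percentile((q-c)@w,[1,99]),3), "yaw",np.arctan2(w[1],w[0]))
    # lid cylinder fit: horizontal axis with yaw, R=167
    from scipy.optimize import least_squares
    sel=~np.isin(np.arange(len(pl)),[]) & (pl[:,2]<0.30)
    x=pl[(pl[:,1]>-0.09)&(pl[:,1]<0.02)]
    f=lambda a:np.hypot(-np.sin(a[0])*(x[:,0]-.54)+np.cos(a[0])*(x[:,1])-a[1],x[:,2]-a[2])-.167
    s=least_squares(f,[w[1],-.03,.08],loss="soft_l1",f_scale=.002);print("cyl yaw,y0,z0",np.round(s.x,4),"res",np.round(np.percentile(abs(s.fun),[50,90]),4),len(x), np.round(np.percentile(x[:,0],[.5,99.5]),3))
    a=im["color"][:,:,::-1]
    sl=(slice(170,310),slice(180,360)) if n=="side" else (slice(140,280),slice(230,410))
    cv2.imwrite(f"pics/{n}crop.png",cv2.resize(a[sl],None,fx=4.2,fy=4.2,interpolation=cv2.INTER_CUBIC))
```

```text
side bar dir [0.999 0.05  0.004] c [ 0.5447 -0.1328  0.2522] ext [-0.097  0.103] yaw 0.0500705627654253
cyl yaw,y0,z0 [ 0.0527 -0.0347  0.0695] res [0.0018 0.0049] 2539 [0.422 0.664]
top bar dir [ 0.999  0.047 -0.003] c [ 0.5427 -0.1294  0.2507] ext [-0.111  0.115] yaw 0.04751812124722783
cyl yaw,y0,z0 [ 0.0515 -0.0357  0.0689] res [0.0023 0.006 ] 3464 [0.417 0.662]
```

View pics/side0.png

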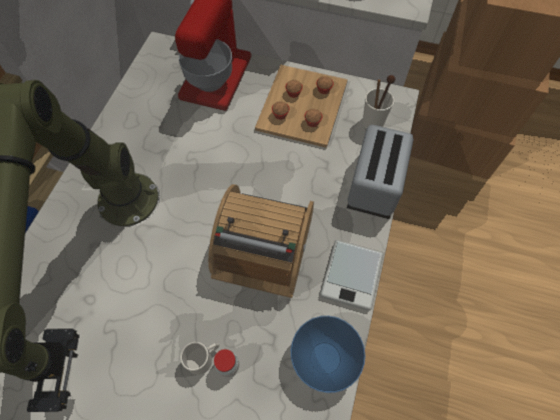

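View pics/topcrop.png

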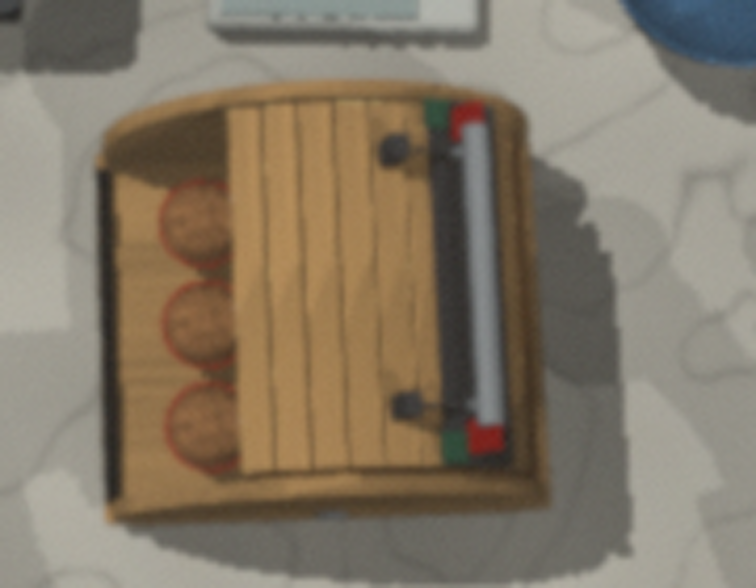

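```bash
cat >> h.py <<'E'
from scipy.spatial.transform import Rotation as R
AX=np.array([.541,-.035,.0695]); YAW=.05
ex=np.array([np.cos(YAW),np.sin(YAW),0]);ey=np.array([-np.sin(YAW),np.cos(YAW),0]);ez=np.array([0,0,1.])
def pose(th,r,tilt=None):
    t=th if tilt is None else tilt
    z=-(np.sin(t)*ey+np.cos(t)*ez);y=ex;x=np.cross(y,z)
    return AX+r*(np.sin(th)*ey+np.cos(th)*ez),R.from_matrix(np.c_[x,y,z])
def polar(p):
    d=np.asarray(p)-AX;return np.arctan2(d@ey,d[2]),np.hypot(d@ey,d[2]),d@ex
def rel(p0,r0,p1,r1):
    return np.round(r0.inv().apply(p1-p0)/.25,3).tolist(),np.round((r0.inv()*r1).as_rotvec()/np.radians(30),3).tolist()
E
python3 - <<'E'
from h import *
from scipy.spatial.transform import Slerp
for n in("side","top"):
    im=dict(np.load(f"{n}0.npz"));p,u,v=pts(im)
    d=p-AX;a=d@ex;b=d@ey;m=(abs(a)<.13)&(b<0)&(b>-.2)&(p[:,2]>.03)
    th=np.arctan2(b,d[:,2]);r=np.hypot(b,d[:,2])
    for t in np.arange(-1.3,0,.1):
        k=m&(th>t)&(th<=t+.1)
        if k.sum()>5:print(n,round(t,2),np.round(np.percentile(r[k],[5,50,95]),3),k.sum())
s=ctrl.get_state();p0=s["position"];r0=R.from_rotvec(s["tool_rot"])
p1,r1=pose(-.75,.30)
print(p1,p0)
S=Slerp([0,1],R.concatenate([r0,r1]))
N=4
for i in range(N):
    A=(p0+(p1-p0)*i/N,S(i/N));B=(p0+(p1-p0)*(i+1)/N,S((i+1)/N));print(rel(*A,*B))
E
```

```text
side -1.3 [0.145 0.149 0.152] 235
side -1.2 [0.145 0.149 0.152] 262
side -1.1 [0.144 0.149 0.153] 301
side -1.0 [0.146 0.15  0.157] 141
side -0.9 [0.16  0.166 0.17 ] 348
side -0.8 [0.16  0.166 0.17 ] 347
side -0.7 [0.171 0.176 0.181] 457
side -0.6 [0.171 0.179 0.211] 388
side -0.5 [0.168 0.181 0.211] 587
side -0.4 [0.161 0.167 0.182] 444
side -0.3 [0.157 0.167 0.196] 495
side -0.2 [0.161 0.167 0.172] 399
side -0.1 [0.161 0.167 0.171] 416
top -1.3 [0.148 0.149 0.151] 83
top -1.2 [0.148 0.149 0.151] 62
top -1.1 [0.148 0.153 0.156] 10
top -1.0 [0.146 0.155 0.165] 17
top -0.9 [0.163 0.166 0.169] 245
top -0.8 [0.165 0.168 0.175] 99
top -0.7 [0.164 0.177 0.181] 135
top -0.6 [0.159 0.178 0.209] 253
top -0.5 [0.165 0.18  0.209] 1028
top -0.4 [0.159 0.167 0.181] 522
top -0.3 [0.16  0.167 0.196] 513
top -0.2 [0.16  0.166 0.175] 555
top -0.1 [0.155 0.166 0.171] 543
[ 0.55122032 -0.23923607  0.28900666] [ 0.20371872 -0.61727674  0.2335838 ]
([0.448, -0.25, -0.055], [0.232, 0.305, -0.591])
([0.504, -0.102, 0.043], [0.232, 0.305, -0.591])
([0.497, 0.065, 0.126], [0.232, 0.305, -0.591])
([0.426, 0.228, 0.183], [0.232, 0.305, -0.591])
```

```bash
A='"angular":[0.232,0.305,-0.591],"claw":-1}'
python3 -m inch '[{"slide":[0.448,-0.25,-0.055],"angular":[0.232,0.305,-0.591],"claw":-1},{"slide":[0.448,-0.25,-0.055],"angular":[0.232,0.305,-0.591],"claw":-1},{"slide":[0.448,-0.25,-0.055],"angular":[0.232,0.305,-0.591],"claw":-1},{"slide":[0.448,-0.25,-0.055],"angular":[0.232,0.305,-0.591],"claw":-1}]' 10
python3 -m inch '[{"slide":[0.504,-0.102,0.043],"angular":[0.232,0.305,-0.591],"claw":-1},{"slide":[0.504,-0.102,0.043],"angular":[0.232,0.305,-0.591],"claw":-1},{"slide":[0.504,-0.102,0.043],"angular":[0.232,0.305,-0.591],"claw":-1},{"slide":[0.504,-0.102,0.043],"angular":[0.232,0.305,-0.591],"claw":-1}]'
```

```text
time: 1.6
position: [0.2942, -0.5204, 0.2477]
tool_rot: [-2.84, -0.934, -0.21]
ft_force: [0.4, 0.2, -0.6]
grip_width: 0.719
grip_force: 0.0
time: 2.0
position: [0.3802, -0.4258, 0.261]
tool_rot: [-2.515, -1.295, -0.391]
ft_force: [0.8, -0.7, -1.0]
grip_width: 0.356
grip_force: 0.0
```

Run:
```python
from h import *
s=ctrl.get_state();p0=s["position"];r0=R.from_rotvec(s["tool_rot"])
print(s["time"],p0,np.round(s["joint_positions"],2),s["ft_force"])
print(rel(p0,r0,*pose(-.75,.30)))
```

```text
2.0 [ 0.38016878 -0.42581442  0.26101013] [ 1.2   0.34 -0.28  1.43 -0.22  1.62  0.32] [ 0.83977599 -0.73871074 -0.99773841]
([0.979, 0.132, 0.247], [0.461, 0.61, -1.171])
```

```bash
python3 -m inch '[{"slide":[0.497,0.065,0.126],"angular":[0.232,0.305,-0.591],"claw":-1},{"slide":[0.497,0.065,0.126],"angular":[0.232,0.305,-0.591],"claw":-1},{"slide":[0.497,0.065,0.126],"angular":[0.232,0.305,-0.591],"claw":-1},{"slide":[0.497,0.065,0.126],"angular":[0.232,0.305,-0.591],"claw":-1}]'
python3 -m inch '[{"slide":[0.426,0.228,0.183],"angular":[0.232,0.305,-0.591],"claw":-1},{"slide":[0.426,0.228,0.183],"angular":[0.232,0.305,-0.591],"claw":-1},{"slide":[0.426,0.228,0.183],"angular":[0.232,0.305,-0.591],"claw":-1},{"slide":[0.426,0.228,0.183],"angular":[0.232,0.305,-0.591],"claw":-1},{"slide":[0.426,0.228,0.183],"angular":[0.232,0.305,-0.591],"claw":-1}]'
python3 - <<'E'
from h import *
s=ctrl.get_state();p0=s["position"];r0=R.from_rotvec(s["tool_rot"])
print(s["time"],p0,np.round(s["joint_positions"],2),s["ft_force"],polar(p0))
p1,r1=pose(-.75,.30)
print(rel(p0,r0,p1,r1))
for k in(.4,.8,1.2,1.45):print(k,rel(p1,r1,*pose(-.75+k,.30)))
E
```

```text
time: 2.4
position: [0.4666, -0.3307, 0.2747]
tool_rot: [-2.139, -1.593, -0.549]
ft_force: [-0.2, -0.6, -0.3]
grip_width: 0.031
grip_force: 0.0
time: 2.9
position: [0.5503, -0.2403, 0.288]
tool_rot: [-1.736, -1.821, -0.678]
ft_force: [-0.3, -0.3, -0.2]
grip_width: 0.007
grip_force: 0.0
2.9 [ 0.55031379 -0.24028687  0.28797851] [ 0.99  0.58 -0.5   1.22 -0.36  1.81  0.54] [-0.29066884 -0.28506265 -0.16104612] (np.float64(-0.7547862964419085), np.float64(0.29993563407142065), np.float64(-0.0009579181448612327))
([0.006, 0.004, -0.0], [-0.001, 0.006, -0.005])
0.4 ([0.467, -0.0, 0.095], [0.0, -0.764, -0.0])
0.8 ([0.861, -0.0, 0.364], [0.0, -1.528, -0.0])
1.2 ([1.118, -0.0, 0.765], [0.0, -2.292, -0.0])
1.45 ([1.191, -0.0, 1.055], [0.0, -2.769, -0.0])
```

```bash
for i in 1 2 3; do python3 -m inch '[{"slide":[0.554,0,0.1355],"angular":[0,-0.917,0],"claw":-1},{"slide":[0.554,0,0.1355],"angular":[0,-0.917,0],"claw":-1},{"slide":[0.554,0,0.1355],"angular":[0,-0.917,0],"claw":-1},{"slide":[0.554,0,0.1355],"angular":[0,-0.917,0],"claw":-1},{"slide":[0.554,0,0.1355],"angular":[0,-0.917,0],"claw":-1}]' >/dev/null
python3 - <<'E'
from h import *
s=ctrl.get_state();p0=s["position"];r0=R.from_rotvec(s["tool_rot"])
print(s["time"],np.round(s["joint_positions"],2),np.round(s["ft_force"],2),np.round(polar(p0),3))
print(rel(p0,r0,*pose(polar(p0)[0],.30)))
E
done
```

```text
3.4 [ 0.79  0.19 -0.56  1.41 -0.15  1.64  0.28] [-0.11 -1.55 -0.51] [-0.263  0.302 -0.001]
([-0.0, 0.003, 0.01], [0.008, 0.001, 0.006])
3.9 [ 0.45  0.11 -0.74  1.49  0.28  1.62 -0.24] [-0.66 -2.14 -0.49] [ 0.211  0.299 -0.001]
([-0.0, 0.003, -0.005], [-0.002, 0.002, 0.003])
4.4 [-0.06  0.44 -0.83  1.46  0.78  1.9  -0.81] [ 0.68 -0.96  0.67] [ 0.699  0.295 -0.   ]
([0.0, 0.001, -0.022], [-0.015, -0.008, 0.01])
```

```bash
for i in 1 2 3; do python3 -m inch '[{"slide":[-0.554,0,0.1355],"angular":[0,0.917,0],"claw":-1},{"slide":[-0.554,0,0.1355],"angular":[0,0.917,0],"claw":-1},{"slide":[-0.554,0,0.1355],"angular":[0,0.917,0],"claw":-1},{"slide":[-0.554,0,0.1355],"angular":[0,0.917,0],"claw":-1},{"slide":[-0.554,0,0.1355],"angular":[0,0.917,0],"claw":-1}]' >/dev/null
done
python3 -m inch '[{"slide":[0,0,0],"angular":[0,0,0],"claw":-1},{"slide":[0,0,0],"angular":[0,0,0],"claw":-1},{"slide":[0,0,0],"angular":[0,0,0],"claw":-1}]'
python3 - <<'E'
from h import *
s=ctrl.get_state();p0=s["position"];r0=R.from_rotvec(s["tool_rot"])
print(s["time"],np.round(s["joint_positions"],2),np.round(s["ft_force"],2),np.round(polar(p0),3))
print(rel(p0,r0,*pose(-.75,.30)),rel(p0,r0,*pose(-.75,.199)))
E
```

```text
time: 6.2
position: [0.5516, -0.2364, 0.2928]
tool_rot: [-1.731, -1.832, -0.68]
ft_force: [-0.3, -0.4, 0.5]
grip_width: 0.008
grip_force: 0.0
6.2 [ 1.03  0.59 -0.58  1.22 -0.33  1.8   0.52] [-0.31 -0.37  0.46] [-0.734  0.301  0.001]
([-0.019, -0.002, 0.004], [0.001, 0.012, 0.013]) ([-0.016, -0.003, 0.408], [0.001, 0.012, 0.013])
```

```bash
python3 -m inch '[{"slide":[-0.016,-0.003,0.2],"angular":[0,0.012,0.013],"claw":-1},{"slide":[-0.016,-0.003,0.3],"angular":[0,0.012,0.013],"claw":-1},{"slide":[-0.016,-0.003,0.38],"angular":[0,0.012,0.013],"claw":-1},{"slide":[-0.016,-0.003,0.408],"angular":[0,0.012,0.013],"claw":-1},{"slide":[-0.016,-0.003,0.408],"angular":[0,0.012,0.013],"claw":-1},{"slide":[-0.016,-0.003,0.408],"angular":[0,0.012,0.013],"claw":-1}]'
python3 - <<'E'
from h import *
s=ctrl.get_state();p0=s["position"];r0=R.from_rotvec(s["tool_rot"])
print(s["time"],np.round(s["joint_positions"],2),np.round(s["ft_force"],2),np.round(polar(p0),4))
print(rel(p0,r0,*pose(-.75,.199)))
for n in("side","top"):
    im=ctrl.get_image(n);a=im["color"][:,:,::-1]
    sl=(slice(180,290),slice(190,340)) if n=="side" else (slice(150,260),slice(270,420))
    cv2.imwrite(f"pics/{n}1.png",cv2.resize(a[sl],None,fx=5,fy=5,interpolation=cv2.INTER_CUBIC))
E
```

```text
time: 6.8
position: [0.5473, -0.1732, 0.2132]
tool_rot: [-1.735, -1.815, -0.684]
ft_force: [-0.8, -0.3, 0.4]
grip_width: 0.005
grip_force: 0.0
6.8 [ 1.02  0.56 -0.59  1.44 -0.34  1.61  0.54] [-0.75 -0.33  0.41] [-7.666e-01  1.995e-01 -6.000e-04]
([0.013, 0.002, 0.002], [0.003, -0.005, -0.009])
```

View pics/side1.png

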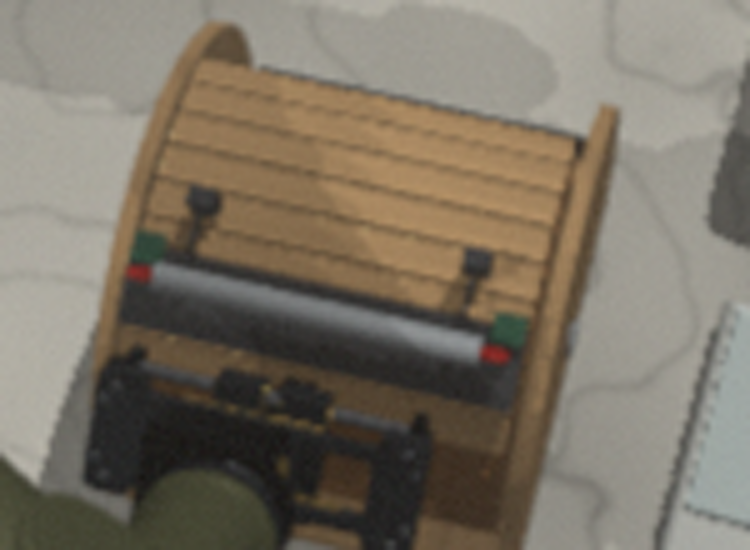

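```bash
cat > st.py <<'E'
from h import *
s=ctrl.get_state();p=s["position"];r0=R.from_rotvec(s["tool_rot"]);th,r,a=polar(p)
f=np.array(s["ft_force"])-[-.5,-.35,.4]
tx,tz=r0.apply([1,0,0]),r0.apply([0,0,1])
print(f"t={s['time']:.2f} th={th:.4f} r={r:.4f} a={a:.4f} push={-f@tx:.2f} rad={f@tz:.2f} q6={s['joint_positions'][5]:.2f}",rel(p,r0,*pose(th,.199)), "tauT",np.round(s["torque"],2))
E
python3 -m inch '[{"slide":[0.05,0,0.002],"angular":[0,-0.12,0],"claw":-1},{"slide":[0.1,0,0.006],"angular":[0,-0.24,0],"claw":-1},{"slide":[0.119,0,0.009],"angular":[0,-0.286,0],"claw":-1},{"slide":[0.119,0,0.009],"angular":[0,-0.286,0],"claw":-1}]'; python3 st.py
python3 -m inch '[{"slide":[0.008,0,0],"angular":[0,-0.02,0],"claw":-1},{"slide":[0.016,0,0],"angular":[0,-0.04,0],"claw":-1}]' >/dev/null; python3 st.py
```

```text
time: 7.3
position: [0.5465, -0.1484, 0.2322]
tool_rot: [-1.827, -1.915, -0.568]
ft_force: [0.1, 0.3, -0.4]
grip_width: 0.0
grip_force: 0.0
t=7.30 th=-0.6090 r=0.1984 a=-0.0002 push=-0.06 rad=1.00 q6=1.55 ([-0.0, 0.001, -0.002], [0.001, 0.01, -0.005]) tauT [-0.68 -0.08 -0.01]
t=7.50 th=-0.6069 r=0.1975 a=-0.0014 push=-0.61 rad=0.27 q6=1.54 ([-0.0, 0.006, -0.006], [-0.002, 0.042, -0.017]) tauT [-0.67 -0.14  0.04]
```

```bash
for i in 1 2; do python3 -m inch '[{"slide":[0,0,0],"angular":[0,0,0],"claw":-1}]' >/dev/null; python3 st.py; done
python3 - <<'E'
from h import *
s=ctrl.get_state();print({k:np.round(s[k],3) for k in("ft_force","torque","joint_torque","position","qd")})
im=ctrl.get_image("top");a=im["color"][:,:,::-1]
cv2.imwrite("pics/top2.png",cv2.resize(a[150:260,270:420],None,fx=5,fy=5,interpolation=cv2.INTER_CUBIC))
E
```

```text
t=7.60 th=-0.5995 r=0.1974 a=-0.0010 push=-0.39 rad=1.45 q6=1.54 ([-0.0, 0.004, -0.006], [-0.002, 0.027, -0.012]) tauT [-0.62 -0.1   0.03]
t=7.70 th=-0.6011 r=0.1974 a=-0.0011 push=0.08 rad=0.44 q6=1.54 ([-0.0, 0.004, -0.006], [-0.002, 0.03, -0.013]) tauT [-0.67 -0.05  0.02]
{'ft_force': array([-0.003, -0.151, -0.013]), 'torque': array([-0.669, -0.052,  0.019]), 'joint_torque': array([-1.5900e-01, -4.6433e+01, -7.8950e+00, -2.8540e+01, -2.5310e+00,
        1.3460e+00, -2.3000e-02]), 'position': array([ 0.545, -0.147,  0.232]), 'qd': array([ 0.   ,  0.001,  0.002,  0.001,  0.002, -0.001,  0.001])}
```

View pics/top2.png

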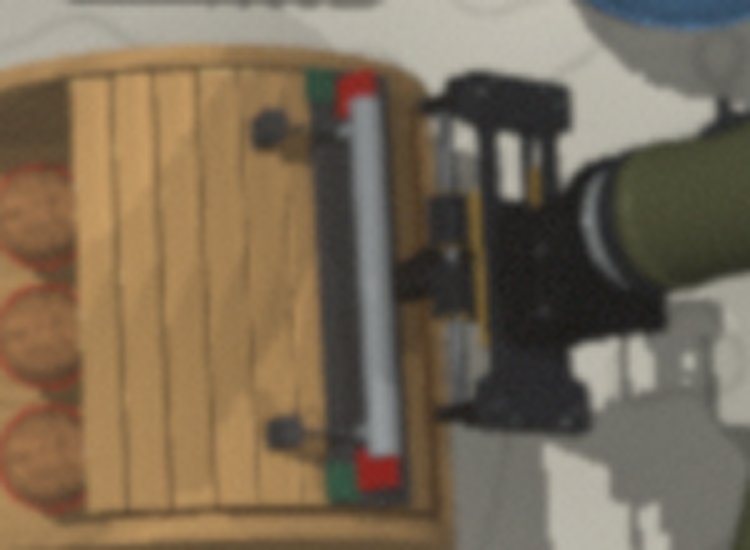

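```bash
python3 -m inch '[{"slide":[0.012,0,-0.003],"angular":[0,-0.02,0],"claw":-1},{"slide":[0.02,0,-0.006],"angular":[0,-0.03,0],"claw":-1},{"slide":[0.02,0,-0.006],"angular":[0,-0.03,0],"claw":-1}]' >/dev/null; python3 st.py
python3 -m inch '[{"slide":[0.008,0,0],"angular":[0,-0.02,0],"claw":-1},{"slide":[0.016,0,0],"angular":[0,-0.04,0],"claw":-1},{"slide":[0.016,0,0],"angular":[0,-0.04,0],"claw":-1}]' >/dev/null; python3 st.py
```

```text
t=8.05 th=-0.5729 r=0.1990 a=-0.0011 push=1.56 rad=1.24 q6=1.54 ([0.0, 0.004, 0.0], [-0.003, 0.01, -0.01]) tauT [-1.18 -0.08  0.02]
t=8.35 th=-0.5508 r=0.1991 a=-0.0011 push=3.76 rad=3.34 q6=1.53 ([0.0, 0.004, 0.0], [-0.003, 0.008, -0.01]) tauT [-1.39 -0.08  0.12]
```

```bash
cat > st.py <<'E'
from h import *
import json
s=ctrl.get_state();p=s["position"];r0=R.from_rotvec(s["tool_rot"]);th,r,a=polar(p)
f=np.array(s["ft_force"])-[-.2,-.3,.2]
tx,tz=r0.apply([1,0,0]),r0.apply([0,0,1]);tilt=np.arctan2(-tz@ey,-tz[2])
T=(1.19*np.sin(tilt)-np.array(s["torque"])@ex)
c=rel(p,r0,*pose(th,.199))
print(f"t={s['time']:.2f} th={th:.4f} r={r:.4f} a={a:.4f} push={-f@tx:.2f} T/.2={T/.2:.2f} tilt={tilt:.3f} rad={f@tz:.2f} q6={s['joint_positions'][5]:.2f} zc={c[0][2]} rotc={c[1]}")
open("log.txt","a").write(json.dumps([s['time'],th,r,-f@tx,T,tilt])+"\n")
E
python3 st.py
python3 -m inch '[{"slide":[0.008,-0.002,0],"angular":[0,-0.02,0],"claw":-1},{"slide":[0.012,-0.004,0],"angular":[0,-0.03,0],"claw":-1}]' >/dev/null; python3 st.py
for i in 1 2 3; do python3 -m inch '[{"slide":[0,0,0],"angular":[0,0,0],"claw":-1}]' >/dev/null; python3 st.py; done
```

```text
t=8.35 th=-0.5508 r=0.1991 a=-0.0011 push=3.68 T/.2=3.86 tilt=-0.547 rad=3.15 q6=1.53 zc=0.0 rotc=[-0.003, 0.008, -0.01]
t=8.55 th=-0.5376 r=0.1992 a=-0.0013 push=5.00 T/.2=4.38 tilt=-0.531 rad=2.79 q6=1.53 zc=0.001 rotc=[0.001, 0.012, -0.011]
t=8.65 th=-0.5361 r=0.1992 a=-0.0013 push=4.83 T/.2=4.76 tilt=-0.531 rad=2.85 q6=1.53 zc=0.001 rotc=[0.0, 0.009, -0.01]
t=8.75 th=-0.5380 r=0.1992 a=-0.0014 push=3.73 T/.2=4.61 tilt=-0.532 rad=3.26 q6=1.53 zc=0.001 rotc=[0.0, 0.012, -0.011]
t=8.85 th=-0.5385 r=0.1992 a=-0.0015 push=4.01 T/.2=4.81 tilt=-0.532 rad=2.29 q6=1.53 zc=0.001 rotc=[-0.0, 0.012, -0.011]
```

```bash
cat > plan.py <<'E'
import numpy as np
def prof(m,pbs,lid=0,n=80):
    out=[];pb0=.068
    for k in range(n):
        for _ in range(10):
            pt=pbs
            lid+=max(0 if lid<=0 else -9,(10*(pt+.02)+m*1.648*np.sin(lid-.54))/4)*.01
        out.append(lid+pt)
    return np.array(out)
if __name__=="__main__":
    P=prof(1.0,.085);P=P[P<1.24];print(len(P),np.round(P,3).tolist())
    for m in(.63,.8,1.,1.15,1.27):
        lid=0;pb=[];v=[]
        h=.068
        for k,t in enumerate(P):
            for _ in range(10):
                h+=(t-(P[k-1] if k else .068))/10
                w=(10*(h-lid+.02)+m*1.648*np.sin(lid-.54))/4
                if lid<=0:w=max(w,0)
                lid+=w*.01
            pb.append(h-lid);v.append(w)
        print(m,np.round(pb[::4],3),"lid",round(lid,3),"vmax",round(max(v),2))
E
python3 plan.py
```

```text
59 [0.09, 0.095, 0.101, 0.107, 0.113, 0.119, 0.125, 0.132, 0.139, 0.146, 0.153, 0.161, 0.169, 0.177, 0.186, 0.194, 0.204, 0.213, 0.223, 0.233, 0.244, 0.255, 0.267, 0.279, 0.291, 0.304, 0.318, 0.332, 0.346, 0.362, 0.377, 0.394, 0.411, 0.429, 0.447, 0.467, 0.487, 0.508, 0.53, 0.552, 0.576, 0.601, 0.626, 0.653, 0.681, 0.71, 0.74, 0.772, 0.805, 0.839, 0.875, 0.912, 0.951, 0.991, 1.032, 1.076, 1.121, 1.167, 1.215]
0.63 [0.079 0.062 0.056 0.055 0.055 0.057 0.059 0.061 0.065 0.069 0.073 0.079
 0.085 0.093 0.102] lid 1.109 vmax 0.47
0.8 [0.083 0.073 0.069 0.068 0.068 0.069 0.07  0.071 0.073 0.075 0.077 0.08
 0.084 0.088 0.092] lid 1.121 vmax 0.48
1.0 [0.087 0.085 0.085 0.084 0.084 0.084 0.084 0.083 0.083 0.083 0.082 0.082
 0.082 0.081 0.08 ] lid 1.135 vmax 0.49
1.15 [0.089 0.095 0.097 0.097 0.097 0.096 0.095 0.093 0.092 0.089 0.087 0.084
 0.08  0.076 0.071] lid 1.147 vmax 0.5
1.27 [0.09  0.102 0.107 0.108 0.107 0.106 0.104 0.102 0.099 0.095 0.091 0.085
 0.079 0.072 0.064] lid 1.156 vmax 0.51
```

```bash
python3 -m inch '[{"slide":[0.0096,0,0],"angular":[0,-0.023,0],"claw":-1},{"slide":[0.0175,0,0],"angular":[0,-0.042,0],"claw":-1},{"slide":[0.0215,0,0],"angular":[0,-0.052,0],"claw":-1}]' >/dev/null; python3 st.py
python3 -m inch '[{"slide":[0.0048,0,0],"angular":[0,-0.0115,0],"claw":-1},{"slide":[0.0096,0,0],"angular":[0,-0.023,0],"claw":-1}]' >/dev/null; python3 st.py
```

```text
t=9.15 th=-0.5089 r=0.1993 a=-0.0016 push=5.24 T/.2=5.84 tilt=-0.504 rad=2.19 q6=1.52 zc=0.001 rotc=[-0.002, 0.01, -0.01]
t=9.35 th=-0.4992 r=0.1993 a=-0.0017 push=5.44 T/.2=5.92 tilt=-0.492 rad=2.19 q6=1.51 zc=0.001 rotc=[-0.001, 0.014, -0.011]
```

```bash
python3 -m inch '[{"slide":[0.0048,0,0],"angular":[0,-0.0115,0],"claw":-1},{"slide":[0.0096,0,0],"angular":[0,-0.023,0],"claw":-1},{"slide":[0.0143,0,0],"angular":[0,-0.034,0],"claw":-1},{"slide":[0.0199,0,0],"angular":[0,-0.048,0],"claw":-1},{"slide":[0.0255,0,0.0005],"angular":[0,-0.061,0],"claw":-1}]' >/dev/null; python3 st.py
python3 - <<'E'
from plan import *
P=prof(1.0,.085);P=P[P<1.26]
for i in range(8,len(P)-1,6):
    d=P[i+1:i+7]-P[i];print(round(P[i],3),[(round(.796*np.sin(x),4),round(.796*(1-np.cos(x)),4),round(-1.91*x,3)) for x in d])
E
```

```text
t=9.85 th=-0.4682 r=0.1994 a=-0.0017 push=5.09 T/.2=5.98 tilt=-0.460 rad=0.70 q6=1.50 zc=0.001 rotc=[-0.002, 0.016, -0.011]
0.139 [(np.float64(0.0057), np.float64(0.0), np.float64(-0.014)), (np.float64(0.0115), np.float64(0.0001), np.float64(-0.028)), (np.float64(0.0176), np.float64(0.0002), np.float64(-0.042)), (np.float64(0.0239), np.float64(0.0004), np.float64(-0.057)), (np.float64(0.0305), np.float64(0.0006), np.float64(-0.073)), (np.float64(0.0373), np.float64(0.0009), np.float64(-0.089))]
0.186 [(np.float64(0.0071), np.float64(0.0), np.float64(-0.017)), (np.float64(0.0144), np.float64(0.0001), np.float64(-0.035)), (np.float64(0.022), np.float64(0.0003), np.float64(-0.053)), (np.float64(0.0299), np.float64(0.0006), np.float64(-0.072)), (np.float64(0.0381), np.float64(0.0009), np.float64(-0.091)), (np.float64(0.0466), np.float64(0.0014), np.float64(-0.112))]
0.244 [(np.float64(0.0089), np.float64(0.0), np.float64(-0.021)), (np.float64(0.0181), np.float64(0.0002), np.float64(-0.043)), (np.float64(0.0276), np.float64(0.0005), np.float64(-0.066)), (np.float64(0.0375), np.float64(0.0
[... 1469 characters left out ...]
.174)), (np.float64(0.0983), np.float64(0.0061), np.float64(-0.237)), (np.float64(0.1253), np.float64(0.0099), np.float64(-0.302)), (np.float64(0.1533), np.float64(0.0149), np.float64(-0.37))]
0.875 [(np.float64(0.0295), np.float64(0.0005), np.float64(-0.071)), (np.float64(0.0602), np.float64(0.0023), np.float64(-0.145)), (np.float64(0.092), np.float64(0.0053), np.float64(-0.221)), (np.float64(0.1249), np.float64(0.0099), np.float64(-0.301)), (np.float64(0.1588), np.float64(0.016), np.float64(-0.384)), (np.float64(0.1936), np.float64(0.0239), np.float64(-0.469))]
1.121 [(np.float64(0.0371), np.float64(0.0009), np.float64(-0.089)), (np.float64(0.0754), np.float64(0.0036), np.float64(-0.181))]
```

```bash
python3 -m inch '[{"slide":[0.0057,0,0],"angular":[0,-0.014,0],"claw":-1},{"slide":[0.0115,0,0],"angular":[0,-0.027,0],"claw":-1},{"slide":[0.0176,0,0.0002],"angular":[0,-0.041,0],"claw":-1},{"slide":[0.0239,0,0.0004],"angular":[0,-0.056,0],"claw":-1},{"slide":[0.0305,0,0.0006],"angular":[0,-0.072,0],"claw":-1},{"slide":[0.0373,0,0.0009],"angular":[0,-0.088,0],"claw":-1}]' >/dev/null; python3 st.py
```

```text
t=10.45 th=-0.4220 r=0.1994 a=-0.0017 push=5.35 T/.2=5.92 tilt=-0.413 rad=0.55 q6=1.49 zc=0.002 rotc=[-0.002, 0.017, -0.012]
```

```bash
python3 -m inch '[{"slide":[0.0071,0,0],"angular":[0,-0.017,0],"claw":-1},{"slide":[0.0144,0,0.0001],"angular":[0,-0.034,0],"claw":-1},{"slide":[0.022,0,0.0003],"angular":[0,-0.052,0],"claw":-1},{"slide":[0.0299,0,0.0007],"angular":[0,-0.071,0],"claw":-1},{"slide":[0.0381,0,0.001],"angular":[0,-0.09,0],"claw":-1},{"slide":[0.0466,0,0.0016],"angular":[0,-0.111,0],"claw":-1}]' >/dev/null; python3 st.py
python3 - <<'E'
from h import *
im=ctrl.get_image("top");a=im["color"][:,:,::-1]
cv2.imwrite("pics/top3.png",cv2.resize(a[150:260,270:420],None,fx=5,fy=5,interpolation=cv2.INTER_CUBIC))
E
```

```text
t=11.05 th=-0.3639 r=0.1995 a=-0.0017 push=5.18 T/.2=6.09 tilt=-0.355 rad=-0.87 q6=1.47 zc=0.002 rotc=[-0.003, 0.017, -0.012]
```

View pics/top3.png

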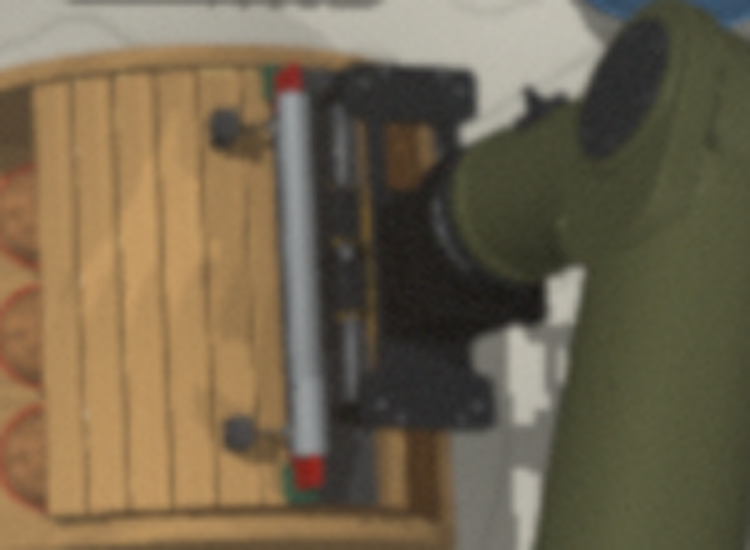

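```bash
python3 -m inch '[{"slide":[0.0095,0,0],"angular":[0,-0.021,0],"claw":-1},{"slide":[0.0187,0,0.0002],"angular":[0,-0.042,0],"claw":-1},{"slide":[0.028,0,0.0006],"angular":[0,-0.065,0],"claw":-1},{"slide":[0.038,0,0.001],"angular":[0,-0.089,0],"claw":-1},{"slide":[0.0483,0,0.0017],"angular":[0,-0.114,0],"claw":-1},{"slide":[0.059,0,0.0026],"angular":[0,-0.14,0],"claw":-1}]' >/dev/null; python3 st.py
```

```text
t=11.70 th=-0.2902 r=0.1996 a=-0.0017 push=5.10 T/.2=5.65 tilt=-0.282 rad=-1.50 q6=1.45 zc=0.002 rotc=[-0.004, 0.017, -0.012]
```

```bash
python3 -m inch '[{"slide":[0.0115,0,0.0001],"angular":[0,-0.027,0],"claw":-1},{"slide":[0.0231,0,0.0005],"angular":[0,-0.054,0],"claw":-1},{"slide":[0.0352,0,0.001],"angular":[0,-0.083,0],"claw":-1},{"slide":[0.0477,0,0.0018],"angular":[0,-0.112,0],"claw":-1},{"slide":[0.0608,0,0.003],"angular":[0,-0.143,0],"claw":-1},{"slide":[0.0744,0,0.0045],"angular":[0,-0.176,0],"claw":-1}]' >/dev/null; python3 st.py
```

```text
t=12.30 th=-0.1972 r=0.1996 a=-0.0017 push=5.53 T/.2=5.73 tilt=-0.189 rad=-3.14 q6=1.43 zc=0.002 rotc=[-0.005, 0.016, -0.012]
```

```bash
python3 -m inch '[{"slide":[0.0145,0,0.0001],"angular":[0,-0.034,0],"claw":-1},{"slide":[0.0291,0,0.0005],"angular":[0,-0.069,0],"claw":-1},{"slide":[0.0445,0,0.0013],"angular":[0,-0.106,0],"claw":-1},{"slide":[0.0605,0,0.0024],"angular":[0,-0.144,0],"claw":-1},{"slide":[0.0771,0,0.004],"angular":[0,-0.184,0],"claw":-1},{"slide":[0.0944,0,0.0059],"angular":[0,-0.226,0],"claw":-1}]' >/dev/null; python3 st.py
```

```text
t=12.90 th=-0.0781 r=0.1998 a=-0.0017 push=5.03 T/.2=5.46 tilt=-0.070 rad=-3.15 q6=1.41 zc=0.003 rotc=[-0.006, 0.015, -0.011]
```

```bash
python3 -m inch '[{"slide":[0.0184,0,0.0004],"angular":[0,-0.043,0],"claw":-1},{"slide":[0.0372,0,0.0013],"angular":[0,-0.088,0],"claw":-1},{"slide":[0.0568,0,0.0026],"angular":[0,-0.135,0],"claw":-1},{"slide":[0.0772,0,0.0045],"angular":[0,-0.184,0],"claw":-1},{"slide":[0.0984,0,0.0071],"angular":[0,-0.235,0],"claw":-1},{"slide":[0.1204,0,0.0105],"angular":[0,-0.288,0],"claw":-1}]' >/dev/null; python3 st.py
```

```text
t=13.50 th=0.0744 r=0.1995 a=-0.0018 push=4.85 T/.2=5.82 tilt=0.081 rad=-4.79 q6=1.41 zc=0.002 rotc=[-0.009, 0.013, -0.01]
```

```bash
python3 -m inch '[{"slide":[0.0232,0,0.0002],"angular":[0,-0.056,0],"claw":-1},{"slide":[0.0473,0,0.0012],"angular":[0,-0.113,0],"claw":-1},{"slide":[0.0723,0,0.003],"angular":[0,-0.173,0],"claw":-1},{"slide":[0.0983,0,0.0058],"angular":[0,-0.236,0],"claw":-1},{"slide":[0.1253,0,0.0096],"angular":[0,-0.301,0],"claw":-1},{"slide":[0.1533,0,0.0146],"angular":[0,-0.369,0],"claw":-1}]' >/dev/null; python3 st.py
```

```text
t=14.10 th=0.2682 r=0.1997 a=-0.0018 push=4.48 T/.2=5.38 tilt=0.275 rad=-4.00 q6=1.46 zc=0.003 rotc=[-0.011, 0.013, -0.009]
```

```bash
python3 -m inch '[{"slide":[0.0318,0,0.0006],"angular":[0,-0.076,0],"claw":-1},{"slide":[0.0644,0,0.0026],"angular":[0,-0.155,0],"claw":-1},{"slide":[0.0977,0,0.006],"angular":[0,-0.235,0],"claw":-1},{"slide":[0.1315,0,0.0109],"angular":[0,-0.317,0],"claw":-1}]' >/dev/null; python3 st.py
```

```text
t=14.50 th=0.4336 r=0.1998 a=-0.0019 push=5.12 T/.2=5.65 tilt=0.442 rad=-3.06 q6=1.55 zc=0.003 rotc=[-0.012, 0.016, -0.008]
```

```bash
python3 -m inch '[{"slide":[0.0358,0,0.0008],"angular":[0,-0.086,0],"claw":-1},{"slide":[0.0723,0,0.0033],"angular":[0,-0.174,0],"claw":-1},{"slide":[0.1087,0,0.0075],"angular":[0,-0.262,0],"claw":-1},{"slide":[0.1441,0,0.0132],"angular":[0,-0.348,0],"claw":-1},{"slide":[0.166,0,0.0175],"angular":[0,-0.401,0],"claw":-1}]' >/dev/null; python3 st.py
for i in 1 2; do python3 -m inch '[{"slide":[0,0,0],"angular":[0,0,0],"claw":-1},{"slide":[0,0,0],"angular":[0,0,0],"claw":-1},{"slide":[0,0,0],"angular":[0,0,0],"claw":-1},{"slide":[0,0,0],"angular":[0,0,0],"claw":-1},{"slide":[0,0,0],"angular":[0,0,0],"claw":-1}]' >/dev/null; python3 st.py; done
```

```text
t=15.00 th=0.6511 r=0.1998 a=-0.0019 push=3.32 T/.2=4.28 tilt=0.650 rad=-3.55 q6=1.70 zc=0.003 rotc=[-0.012, -0.002, -0.0]
t=15.50 th=0.6492 r=0.1982 a=-0.0011 push=-0.75 T/.2=0.01 tilt=0.646 rad=0.23 q6=1.69 zc=-0.003 rotc=[-0.012, -0.005, -0.004]
t=16.00 th=0.6514 r=0.1984 a=-0.0009 push=0.40 T/.2=0.12 tilt=0.647 rad=-0.59 q6=1.69 zc=-0.002 rotc=[-0.011, -0.009, -0.002]
```

```bash
python3 -m inch '[{"slide":[-0.02,0,-0.02],"angular":[0,0,0],"claw":-1},{"slide":[-0.03,0,-0.12],"angular":[0,0,0],"claw":-1},{"slide":[-0.05,0,-0.3],"angular":[0,0,0],"claw":-1},{"slide":[-0.1,0,-0.45],"angular":[0,0,0],"claw":-1},{"slide":[-0.1,0,-0.5],"angular":[0,0,0],"claw":-1},{"slide":[-0.1,0,-0.5],"angular":[0,0,0],"claw":-1},{"slide":[-0.1,0,-0.5],"angular":[0,0,0],"claw":-1},{"slide":[-0.1,0,-0.5],"angular":[0,0,0],"claw":-1},{"slide":[-0.1,0,-0.5],"angular":[0,0,0],"claw":-1},{"slide":[-0.1,0,-0.5],"angular":[0,0,0],"claw":-1}]'
python3 - <<'E'
from h import *
for n in("side","top"):
    im=ctrl.get_image(n)
    for q in("bar_mid","jam_jar","mug","muffin0"):
        for r in ctrl.outline_of(q,n)[:2]:
            p=pts(im,r["mask"])[0];c=np.median(p,0)
            print(n,q,round(r["confidence"],2),np.round(c,3),np.round(polar(c),3) if q=="bar_mid" else "")
    cv2.imwrite(f"pics/{n}4.png",cv2.resize(im["color"][150:290,190:370,::-1],None,fx=4,fy=4))
E
```

```text
time: 17.0
position: [0.5319, 0.1396, 0.3413]
tool_rot: [1.802, 1.888, -0.611]
ft_force: [-0.8, 0.7, 0.1]
grip_width: 0.004
grip_force: 0.0
side bar_mid 0.73 [0.541 0.106 0.212] [0.778 0.201 0.007]
side jam_jar 0.83 [ 0.564 -0.455  0.098] 
side mug 0.58 [ 0.467 -0.456  0.023] 
side muffin0 0.66 [ 0.549 -0.083  0.201] 
side muffin0 0.65 [0.579 0.518 0.072] 
top bar_mid 0.98 [0.523 0.107 0.213] [ 0.782  0.203 -0.011]
top bar_mid 0.73 [0.542 0.543 0.067] [1.576 0.577 0.03 ]
top jam_jar 0.97 [ 0.549 -0.437  0.095] 
top mug 0.91 [ 0.47  -0.466  0.031] 
top muffin0 0.81 [0.428 0.524 0.072] 
top muffin0 0.66 [0.542 0.543 0.067]
```

View pics/side4.png

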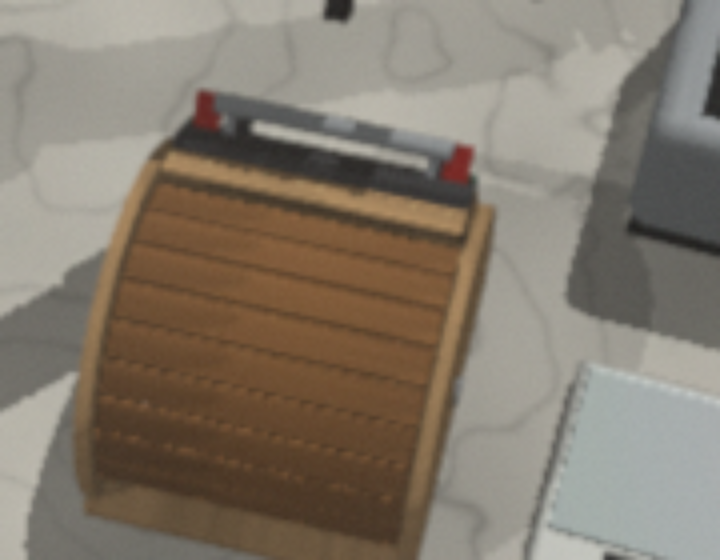

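```bash
python3 -m inch '[{"slide":[0,0,0],"angular":[0,0,0],"claw":-1},{"slide":[0,0,0],"angular":[0,0,0],"claw":-1},{"slide":[0,0,0],"angular":[0,0,0],"claw":-1},{"slide":[0,0,0],"angular":[0,0,0],"claw":-1}]' >/dev/null
python3 - <<'E'
from h import *
im=ctrl.get_image("top");cv2.imwrite("pics/top5.png",im["color"][:,:,::-1])
for q in("bar_mid","muffin0"):
    for r in ctrl.outline_of(q,"top"):
        p=pts(im,r["mask"])[0];c=np.median(p,0);print(q,round(r["confidence"],2),np.round(c,3),np.round(r["bbox"]),np.round(polar(c),3))
E
```

```text
bar_mid 0.9 [0.532 0.107 0.214] [257. 210.  17.  87.] [ 0.779  0.202 -0.002]
muffin0 0.97 [0.427 0.525 0.072] [122. 247.  21.  22.] [ 1.566  0.565 -0.086]
muffin0 0.54 [0.532 0.107 0.214] [259. 210.  14.  83.] [ 0.776  0.203 -0.002]
```

View pics/top5.png

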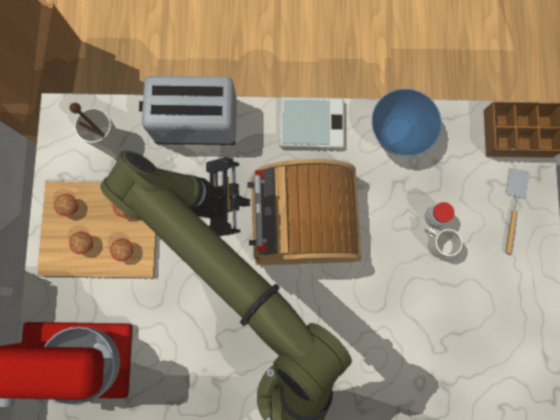

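```bash
python3 -c "
from bench import ctrl
print(ctrl.close_job())"
```

```text
the job is handed in; nothing more can be done
None
```

I pushed the lid all the way over the top at about 5 N and let go; the last pictures show it shut and still, the arm clear of the box, and the jar, mug and nearer muffin where they stood. The other muffin was half hidden by the arm in the last view. I handed the job in at about 17.5 s; it gave no score.

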